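# Snug down the mill jar's screw cover and lock it again

### The job

Tighten the screw cover on the white mill jar: swing the keeper fully aside, draw the bolt right back, then push the crossbar round clockwise until the seal bites and the cover is snug, without overtightening it. Then slide the bolt fully home again and swing the keeper shut behind it. Leave the ware and tools around it where they are.

Things in the scene. Friction and masses are not known exactly. Their poses are not given: they have to be found in the camera images.
- stand: fixed steel stand on the plywood board with a white mill jar (110 mm across) and, along the stand's -y, a grey latch pedestal (46 mm wide, 108 to 212 mm from the jar's axis, top at height 124 mm). Origin on the jar's axis at the base's underside, 15 mm above the cart; z up. Heights in these texts are above this origin; nothing on the stand is over 185 mm. It does not move
- axis_top (a point): point on the jar's axis at the flat top of the white cover, height 124 mm. The cover is a disc 100 mm across screwed to the jar, with a steel hub (32 mm across, up to 145 mm) and a steel crossbar through it: 170 mm long, 14 mm wide, height 126 to 144 mm, its ends 85 mm from the axis. Turning clockwise seen from above screws it down
- bar_a (a point): point on one arm of the crossbar, 68 mm from the jar's axis, at the bar's mid height (135 mm). At the start this is the arm that would run into the bolt when turned clockwise. Pushing either arm sideways with closed fingers turns the cover
- bar_b (a point): the same point on the opposite arm of the crossbar, 68 mm from the axis. From the start until snug the cover turns about 2.0 to 2.8 rad clockwise, and this arm passes only over the side away from the pedestal
- cover (a joint): rad, how far the cover is screwed clockwise on its thread. It starts between 0 and 0.5 and turns easily (0.08 N m, about 1 N at the bar points) until 2.5, where the rubber seal under it begins to bite; from there it stays at 2.5 while seal grows. Stays where it is left
- seal (a joint): rad turned on since the seal began to bite: 0 loose, 0.04 to 0.34 snug, beyond 0.36 overtightened. Biting starts at 0.5 N m (7 N at the bar points) and rises by 1.4 N m (21 N at the bar points) per rad, so snug is about 8 to 14 N there. Stays where it is left. Which way the crossbar points when the seal bites differs from run to run
- stud_top (a point): centre of the top of the bolt's upright stud (12 mm across, height 138 to 185 mm). The bolt is a flat steel bar (16 mm wide, height 126 to 138 mm) on the pedestal, pointing at the jar between two guide rails (up to 138 mm, 108 to 132 mm from the axis). Home, the stud stands 130 mm from the jar's axis and the nose reaches to 70 mm, into the crossbar's path
- bolt (a joint): m, how far the bolt is drawn away from the jar (along the stand's -y): 0 fully home against its stop, 0.028 fully back and clear of the crossbar. Slides with about 2.5 N and stays where it is left
- peg_top (a point): centre of the top of the keeper's upright peg (10 mm across, height 156 to 185 mm), 40 mm from the keeper's pivot. The keeper is a flat steel arm, 12 mm wide, height 142 to 156 mm, reaching 60 mm from its pivot; shut, it points at the jar with its tip 4 mm behind the stud, so the bolt cannot be drawn
- keeper_pivot (a point): point on the keeper's upright pivot axis at height 156 mm (top of the pivot and of the keeper's arm), 200 mm from the jar's axis along the stand's -y. It does not move
- keeper (a joint): rad, how far the keeper is swung aside: 0 shut (against its stop); it opens clockwise seen from above, its peg towards the stand's +x, to 1.5 fully open; from 0.7 it is clear of the stud. Light (about 1 N at the peg); stays where it is left
- teacup: bystander: copper-red glazed teacup without a handle, 76 mm across, 58 mm tall, standing loose on the plywood board; origin at the centre of its underside
- dish: bystander: grey stoneware trinket dish, 84 mm across, 28 mm tall, standing loose on the plywood board; origin at the centre of its underside
- test_tile: bystander: terracotta test tile, 50 x 70 x 8 mm, lying loose on the plywood board; origin at the centre of its underside
- lidded_jar: bystander: small matte white porcelain jar with its knobbed lid on, 86 mm across, 110 mm tall, loose on the steel cart top; origin at the centre of its underside
- glaze_bottle: bystander: small capped bottle, 60 mm across, 130 mm tall, loose on the steel cart top; origin at the centre of its underside
- stir_stick: bystander: wooden stirring stick, 250 x 16 x 8 mm, loose on the steel cart top; origin at the centre of its underside
- glaze_brush: bystander: brush lying flat, loose on the steel cart top; origin at the centre of its underside

How it is judged:
By the outcome, as a careful person would: the job done as asked, in the order asked, and still so for the second after the job is handed in, with the robot touching nothing.
It also fails if it takes over 64 s, if anything falls off the work surface, if the arm or the gripper's body presses on something with over 40 N, if the wrist force passes 120 N, or if a joint passes its speed limit or range.

### The arm

A 6-joint arm with a two-finger parallel gripper is mounted at the origin on the work surface. World frame = base frame: x ahead of the robot, y to its left, z up, the work surface at z = 0. Lengths are in m, angles in rad, forces in N, time in s.
With the tool pointing down it reaches from about 0.3 to 0.775 m from the base axis. Payload 14.6 kg.
Tool frame: the origin (TCP) lies at the very end of the fingers, on their centre line; the grasp point (between the pads) lies 19 mm behind it; z points along the fingers, x is the direction in which the jaws open and shut, and the axes are right-handed (so a half turn about z gives the same grasp; the last joint's range is limited). The gripper opens to 94 mm and grips with 3 to 60 N. Pads are 16 mm wide; open, the fingers measure 119 mm over their backs; the gripper's body (75 mm by 177 mm) begins 78 mm behind the grasp point.
Start: joints at [1.099, 0.3, 1.521, -0, 1.321, -0.067], TCP at [0.217, 0.506, 0.172] pointing down, gripper open.
Joint ranges: [-3.03, 3.03], [-0.79, 2.21], [0.23, 2.52], [-1.04, 4.18], [0, 3.07], [-2.55, 2.55]. Speed limits (rad/s): [2.22, 2.22, 2.57, 3.14, 3.14, 3.14].

### API

Orientations are given as [roll, pitch, yaw] about the fixed x, y, z axes, in that order (R = Rz(yaw) Ry(pitch) Rx(roll)).
In Python, from station import ctrl gives the robot as it stands.
- The arm moves only by the shell command python3 -m inch 'ROWS' [FORCE]. ROWS is JSON, one flat list of numbers, 7 for each row, row after row: the shift along the tool's x, y, z in cm, then the turn, a rotation vector about the tool's x, y, z in rad, then the opening, from 0 (shut) to 1 (fully open). In form: [tx, ty, tz, wx, wy, wz, claw, tx, ty, tz, wx, wy, wz, claw, ...]. A call has 1 to 20 rows; each row shifts and turns the commanded pose from where the row before left it, along the tool's axes as they then stand; what a row does not reach is not made up. A row lasts 1/8 s, in which the tool goes at most 62.5 mm and 10.7 degrees, less where a joint would pass 70% of its speed; a pose out of reach is approached as far as the arm can. A call is refused whole if a number of a shift passes 6.25 or a number of a turn 0.188, either way. A call with a gripper value outside its range is refused whole. The fingers move at their own pace and stop on an object; FORCE is the grip in N (left out, the last holds). Time passes only in rows, so rows that do not move let the fingers close. It gives the time, the measured TCP pose, the force and the opening at its end, in the units of the state.
- ctrl.get_obs(): the state, without advancing time (a new reading comes with each control period).
- ctrl.camera(name): name is "side" or "top" or "wrist"; returns (picture, depth): 480x640x3 uint8, red, green, blue; 480x640 float32, m along the optical axis (not along the pixel's ray), 0 where there is no reading.
- ctrl.camera_params(name): a dict with "vertical_fov" (degrees; the focal length in pixels is half the picture's height over the tangent of half this angle, whatever the lens; pixels are square), "cx", "cy" (the principal point, pixels), "camera_from_world" (4x4, takes a point from world to camera coordinates); the wrist camera has in their place "mount" (4x4, takes a point from camera to tool coordinates, whose origin is the TCP and whose axes are the tool frame's). Camera axes: x right, y down, z forward; pixel columns grow to the right and rows downward; lengths in m; the calibration is good to about 2 mm. The wrist camera is an equidistant fisheye: a pixel r from the principal point sees the ray r / f radians off the axis. A picture is of the moment at which its call begins: read the wrist's pose just before it. camera_params takes no time and is no camera call.
- ctrl.hand_in(): hands the job in, once; it reports no verdict.
Trained networks look in the newest picture that a camera, given by its name, has taken for a name from the list of things; names that differ only in an ending like _2 or _b are one class to them, and where a whole thing is asked for, a point or a joint stands for the part that bears it (a point fixed in the world has none). Each returns a list of dicts, best first, with "score" (0 to 1); they miss things now and then, are a little off and sometimes report something else, mostly with a low value. They report only what shows in the picture. A call takes as long as a camera call.
- ctrl.spot_in(camera, label): "bbox" ([centre column, centre row, width, height] in pixels, round what is visible of it).
- ctrl.place_of(camera, label): "centre" ([column, row] in pixels: a listed point, or the origin of a listed thing).
The state is a dict: "time_s": time; "qpos": joint angles; "joint_vel": joint speeds; "tau": joint torques, N m; "ee_pos": TCP position; "eef_rot": TCP orientation; "force": force on the tool from outside, world axes, zero at the start; "moment": the same for the moment, N m; "grip_width": finger opening in m.
Only numpy, scipy, OpenCV 4.12 (cv2) and the standard library are available. Lean on these libraries where they do the work, as an engineer would, in place of code of your own. Each camera call takes 0.05 s, during which the arm holds its last target. There are 200 camera calls.

## Working session

There is one attempt and no reset: what is moved stays moved. The work goes in short steps, Python scripts to look and compute and a shell command to move; the robot and the scene stay as the last step left them, time stands still between calls to the robot, and variables do not carry over. Pictures are saved under pics/ and viewed, about 8 in all and at most 12, crops included, and the job is handed in when it is done.

```bash
ls; mkdir -p pics; cat > h.py <<'E'
import numpy as np, cv2
from station import ctrl
def ray(cam,px):
    p=ctrl.camera_params(cam); f=240/np.tan(np.radians(p["vertical_fov"])/2)
    T=np.linalg.inv(np.array(p["camera_from_world"]))
    d=np.array([(px[0]-p["cx"])/f,(px[1]-p["cy"])/f,1.])
    return T[:3,3],T[:3,:3]@d
def at_z(cam,px,z):
    o,d=ray(cam,px); return o+d*(z-o[2])/d[2]
def proj(cam,P):
    p=ctrl.camera_params(cam); f=240/np.tan(np.radians(p["vertical_fov"])/2)
    q=np.array(p["camera_from_world"])@np.append(P,1); return q[:2]/q[2]*f+[p["cx"],p["cy"]]
def save(cam,name):
    im,d=ctrl.camera(cam); cv2.imwrite(f"pics/{name}.png",im[:,:,::-1]); np.save(f"pics/{name}.npy",d); return im,d
E
python3 - <<'E'
from h import *
o=ctrl.get_obs(); print({k:np.round(v,3) for k,v in o.items()})
H=dict(axis_top=.124,bar_a=.135,bar_b=.135,stud_top=.185,peg_top=.185,keeper_pivot=.156,stand=0)
for c in("top","side"):
    save(c,c+"0")
    print(c,np.round(np.linalg.inv(np.array(ctrl.camera_params(c)["camera_from_world"]))[:3,3],3))
    for l,h in H.items():
        for r in ctrl.place_of(c,l)[:2]:
            print(c,l,round(r["score"],2),np.round(r["centre"],1),np.round(at_z(c,r["centre"],h+.015),4))
a=cv2.imread("pics/top0.png");b=cv2.imread("pics/side0.png")
E
```

```text
pics
{'time_s': np.float64(0.0), 'qpos': array([ 1.099,  0.3  ,  1.522,  0.   ,  1.321, -0.067]), 'joint_vel': array([ 0.001,  0.   , -0.002, -0.   , -0.001,  0.001]), 'tau': array([ 0.0000e+00, -5.3181e+01, -3.5273e+01,  7.1000e-02,  2.4000e-02,
       -0.0000e+00]), 'ee_pos': array([0.216, 0.505, 0.172]), 'eef_rot': array([-3.141e+00,  1.000e-03,  1.166e+00]), 'force': array([-0.375,  0.076, -0.803]), 'moment': array([0.03 , 0.007, 0.006]), 'grip_width': np.float64(0.094)}
top [ 0.439 -0.012  1.371]
top axis_top 0.86 [312.4 236. ] [ 0.5496 -0.001   0.139 ]
top axis_top 0.21 [312.8 237.8] [ 0.5457 -0.002   0.139 ]
top bar_a 0.9 [318.6 206.7] [ 0.6136 -0.013   0.15  ]
top bar_a 0.72 [301.4 264.5] [0.4857 0.0212 0.15  ]
top bar_b 0.9 [318.6 206.7] [ 0.6136 -0.013   0.15  ]
top bar_b 0.72 [301.4 264.5] [0.4857 0.0212 0.15  ]
top stud_top 0.54 [369.4 218.2] [ 0.5848 -0.1204  0.2   ]
top peg_top 0.74 [384.1 211.9] [ 0.599 -0.151  0.2  ]
top keeper_pivot 0.61 [398.3 210.7] [ 0.6064 -0.1851  0.171 ]
top keeper_pivot 0.26 [488.2 324. ] [ 0.3694 -0.3786  0.171 ]
top stand 0.56 [311.8 240.2] [0.5505 0.0013 0.015 ]
side [-0.078  1.003  1.258]
side axis_top 0.74 [314.  233.4] [0.5429 0.0143 0.139 ]
side bar_a 0.97 [298.1 215.4] [ 0.6155 -0.0162  0.15  ]
side bar_a 0.94 [328.7 239.1] [0.49   0.0223 0.15  ]
side bar_b 0.97 [298.1 215.4] [ 0.6155 -0.0162  0.15  ]
side bar_b 0.94 [328.7 239.1] [0.49   0.0223 0.15  ]
side stud_top 0.48 [329.1 183.1] [ 0.5832 -0.1365  0.2   ]
side peg_top 0.61 [326.7 179.3] [ 0.5983 -0.1482  0.2   ]
side keeper_pivot 0.7 [331.8 177. ] [ 0.6093 -0.1975  0.171 ]
side keeper_pivot 0.53 [269.3 224.9] [0.6496 0.0778 0.171 ]
side stand 0.93 [315.2 260.9] [0.5464 0.0038 0.015 ]
```

```bash
python3 - <<'E'
import cv2
a=cv2.imread("pics/top0.png")[130:330,220:500];b=cv2.imread("pics/side0.png")[110:330,220:420]
cv2.imwrite("pics/top0c.png",cv2.resize(a,None,fx=2.8,fy=2.8,interpolation=2))
cv2.imwrite("pics/side0c.png",cv2.resize(b,None,fx=2.7,fy=2.7,interpolation=2))
E
```

```text
(no output)
```

View pics/top0c.png

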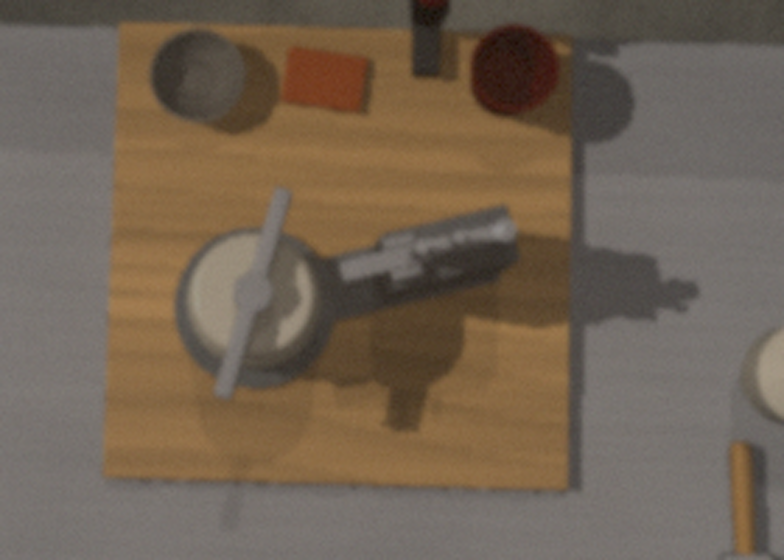

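View pics/side0c.png

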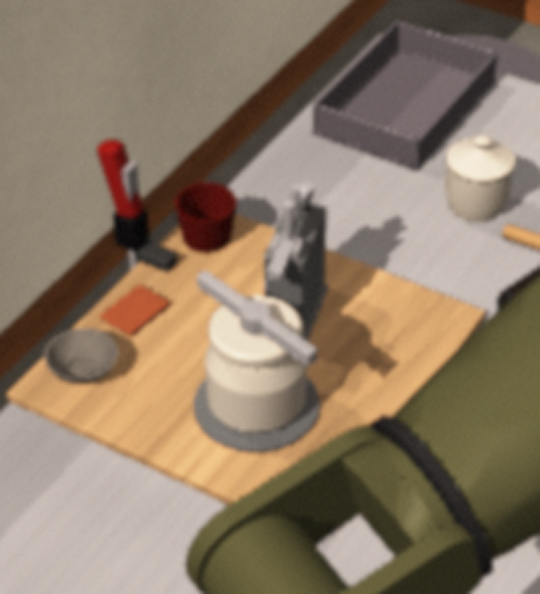

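```bash
cat >> h.py <<'E'
def plan(P,yaw=None):
    from scipy.spatial.transform import Rotation as R
    o=ctrl.get_obs(); M=R.from_euler("xyz",o["eef_rot"]).as_matrix()
    print("now",np.round(o["ee_pos"],4),np.round(o["eef_rot"],3),"t",round(float(o["time_s"]),2))
    s="" if yaw is None else f" turn z {-(yaw-o['eef_rot'][2]):.3f}"
    print("shift cm",np.round(M.T@(np.array(P)-o["ee_pos"])*100,2),s)
E
python3 -m inch '[0,0,-1.5,0,0,0.146,0.35, 0,0,-1.5,0,0,0.146,0.35, 0,0,-1.5,0,0,0.146,0.35, 0,0,-1.5,0,0,0.146,0.35, 0,0,-1.5,0,0,0.146,0.35, 0,0,-1.5,0,0,0.146,0.35, 1.27,5.27,0,0,0,0,0.35, 1.27,5.27,0,0,0,0,0.35, 1.27,5.27,0,0,0,0,0.35, 1.27,5.27,0,0,0,0,0.35, 1.27,5.27,0,0,0,0,0.35, 1.27,5.27,0,0,0,0,0.35, 1.27,5.27,0,0,0,0,0.35, 1.27,5.27,0,0,0,0,0.35, 1.27,5.27,0,0,0,0,0.35, 1.27,5.27,0,0,0,0,0.35, 1.27,5.27,0,0,0,0,0.35, 1.27,5.27,0,0,0,0,0.35, 1.27,5.27,0,0,0,0,0.35, 1.27,5.27,0,0,0,0,0.35]' 10
python3 - <<'E'
from h import *
plan([.598,-.150,.26],.29)
from scipy.spatial.transform import Rotation as R
o=ctrl.get_obs(); save("wrist","w1")
p=ctrl.camera_params("wrist"); f=240/np.tan(np.radians(p["vertical_fov"])/2)
M=np.eye(4);M[:3,:3]=R.from_euler("xyz",o["eef_rot"]).as_matrix();M[:3,3]=o["ee_pos"]
T=M@np.array(p["mount"])
def wz(px,z):
    v=np.array([px[0]-p["cx"],px[1]-p["cy"]]);r=np.hypot(*v);a=r/f
    d=T[:3,:3]@np.array([*(v/r*np.sin(a)),np.cos(a)]); return T[:3,3]+d*(z-T[2,3])/d[2]
print(np.round(T[:3,3],3))
for l,h in dict(axis_top=.124,bar_a=.135,stud_top=.185,peg_top=.185,keeper_pivot=.156).items():
    for r in ctrl.place_of("wrist",l)[:2]: print(l,round(r["score"],2),np.round(r["centre"]),np.round(wz(r["centre"],h+.015),4))
E
```

```text
time_s: 3.3
ee_pos: [0.5986, -0.1523, 0.2625]
eef_rot: [3.142, -0.0, 0.29]
force: [0.2, 0.3, 0.2]
grip_width: 0.0331
now [ 0.5986 -0.1523  0.2625] [ 3.142 -0.     0.29 ] t 3.3
shift cm [ 0.   -0.24  0.25]  turn z -0.000
[ 0.575 -0.076  0.475]
axis_top 0.77 [326.  46.] [0.5542 0.005  0.139 ]
axis_top 0.26 [321.  70.] [ 0.5572 -0.0182  0.139 ]
bar_a 0.83 [390.  84.] [ 0.6177 -0.0138  0.15  ]
bar_a 0.78 [252.  10.] [0.4824 0.0193 0.15  ]
stud_top 0.94 [313. 202.] [ 0.5824 -0.1251  0.2   ]
peg_top 0.6 [317. 239.] [ 0.5937 -0.1516  0.2   ]
keeper_pivot 0.7 [313. 273.] [ 0.6012 -0.1906  0.171 ]
```

View pics/w1.png

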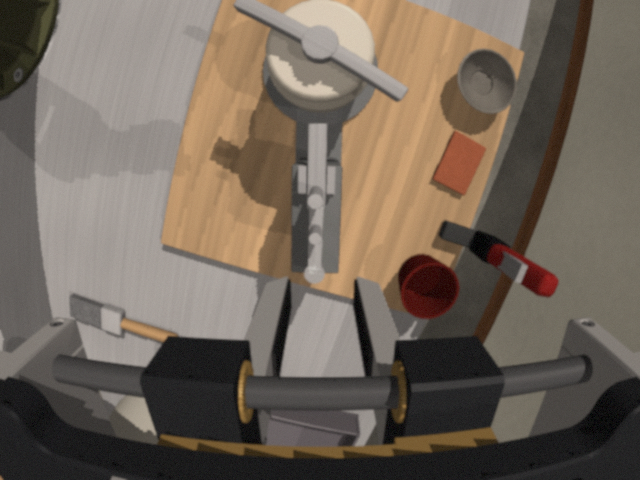

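```bash
python3 -m inch '[-0.1,-0.27,2.1,0,0,0,0.35, 0,0,2.1,0,0,0,0.35, 0,0,2.1,0,0,0,0.35, 0,0,2.1,0,0,0,0.35, 0,0,0,0,0,0,0.35]'; python3 -m inch '[0,0,0,0,0,0,0, 0,0,0,0,0,0,0, 0,0,0,0,0,0,0, 0,0,0,0,0,0,0]' 6
```

```text
time_s: 4.22
ee_pos: [0.5955, -0.1471, 0.1779]
eef_rot: [-3.141, 0.001, 0.291]
force: [-0.3, 0.1, 0.4]
grip_width: 0.0322
time_s: 4.72
ee_pos: [0.5963, -0.1484, 0.1787]
eef_rot: [3.141, -0.0, 0.29]
force: [-0.3, -0.1, 0.4]
grip_width: 0.0004
```

```bash
cat >> h.py <<'E'
def wset():
    from scipy.spatial.transform import Rotation as R
    o=ctrl.get_obs(); p=ctrl.camera_params("wrist"); f=240/np.tan(np.radians(p["vertical_fov"])/2)
    M=np.eye(4);M[:3,:3]=R.from_euler("xyz",o["eef_rot"]).as_matrix();M[:3,3]=o["ee_pos"]
    return M@np.array(p["mount"]),p,f
def wz(T,p,f,px,z):
    v=np.array([px[0]-p["cx"],px[1]-p["cy"]]);r=np.hypot(*v);a=r/f
    d=T[:3,:3]@np.array([*(v/r*np.sin(a)),np.cos(a)]); return T[:3,3]+d*(z-T[2,3])/d[2]
def wproj(T,p,f,P):
    q=(np.linalg.inv(T)@np.append(P,1))[:3];a=np.arctan2(np.hypot(*q[:2]),q[2]); return q[:2]/np.hypot(*q[:2])*a*f+[p["cx"],p["cy"]]
def wfind(name,heights):
    w=wset(); im,d=save("wrist",name)
    for l in heights:
        h=dict(axis_top=.124,bar_a=.135,stud_top=.185,peg_top=.185,keeper_pivot=.156)[l]
        for r in ctrl.place_of("wrist",l)[:2]: print(l,round(r["score"],2),np.round(r["centre"]),np.round(wz(*w,r["centre"],h+.015),4))
    return w,im,d
E
python3 - <<'E'
from h import *
w,im,d=wfind("w2",["stud_top","peg_top","keeper_pivot"])
print("tcp px",wproj(*w,ctrl.get_obs()["ee_pos"]))
cv2.imwrite("pics/w2c.png",cv2.resize(im[140:440,160:480,::-1],None,fx=2,fy=2))
E
```

```text
stud_top 0.56 [314. 234.] [ 0.5834 -0.1225  0.2   ]
peg_top 0.83 [315. 286.] [ 0.5919 -0.1509  0.2   ]
peg_top 0.4 [322.  61.] [ 0.5612 -0.0341  0.2   ]
keeper_pivot 0.17 [100. 347.] [ 0.4448 -0.2689  0.171 ]
tcp px [323.32169123 270.11044724]
```

View pics/w2c.png

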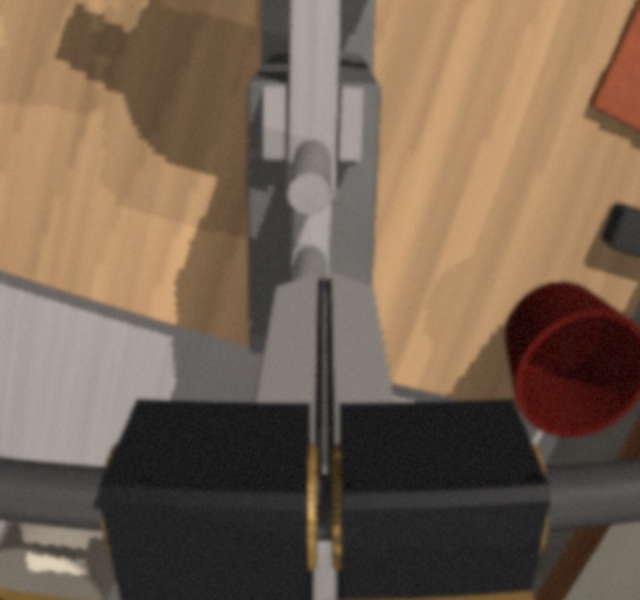

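```bash
python3 - <<'E'
from h import *
w=wset();T,p,f=w;d=np.load("pics/w2.npy")
print(np.round(p["mount"],4),f,p["cx"],p["cy"])
Minv=np.array(p["mount"])@np.linalg.inv(T)
for px in [(314,236),(314,232),(316,262),(316,270),(316,276),(308,282),(308,290),(338,282),(308,300),(308,320),(322,290)]:
    v=np.array([px[0]-p["cx"],px[1]-p["cy"]]);r=np.hypot(*v);a=r/f;z=d[px[1],px[0]]
    c=np.array([*(v/r*np.tan(a)),1])*z
    W=T@np.append(c,1); print(px,round(float(z),4),"world",np.round(W[:3],4),"tool",np.round((Minv@W)[:3],4))
E
```

```text
[[ 1.000e+00 -1.000e-04 -6.000e-04 -8.000e-04]
 [ 2.000e-04  9.611e-01  2.760e-01 -8.010e-02]
 [ 5.000e-04 -2.760e-01  9.611e-01 -2.123e-01]
 [ 0.000e+00  0.000e+00  0.000e+00  1.000e+00]] 371.64829954431775 321.8922584947719 240.1459688051013
(314, 236) 0.1983 world [ 0.5835 -0.1234  0.1996] tool [-0.0051 -0.0275 -0.0211]
(314, 232) 0.1975 world [ 0.5829 -0.1212  0.1998] tool [-0.0051 -0.0298 -0.0213]
(316, 262) 0.0 world [ 0.5726 -0.0718  0.3908] tool [-0.0008 -0.0801 -0.2123]
(316, 270) 0.2188 world [ 0.5912 -0.1469  0.1854] tool [-0.0044 -0.0028 -0.0069]
(316, 276) 0.2097 world [ 0.5914 -0.1469  0.1949] tool [-0.0042 -0.0027 -0.0164]
(308, 282) 0.184 world [ 0.5861 -0.1416  0.2197] tool [-0.0078 -0.0093 -0.0412]
(308, 290) 0.1756 world [ 0.5865 -0.142   0.2286] tool [-0.0075 -0.0089 -0.0501]
(338, 282) 0.1841 world [ 0.6004 -0.1374  0.2196] tool [ 0.0071 -0.0093 -0.0411]
(308, 300) 0.1656 world [ 0.587  -0.1422  0.2391] tool [-0.0071 -0.0086 -0.0606]
(308, 320) 0.1469 world [ 0.5876 -0.1418  0.2584] tool [-0.0064 -0.0087 -0.08  ]
(322, 290) 0.1788 world [ 0.5933 -0.1413  0.2256] tool [-0.0008 -0.0076 -0.0471]
```

```bash
python3 - <<'E'
from h import *
T,p,f=wset();d=np.load("pics/w2.npy")
mt=np.array(p["mount"])
for px in [(230,350),(230,342),(230,360),(230,380),(270,350),(310,345),(400,350),(310,370),(200,390),(60,330),(30,360)]:
    v=np.array([px[0]-p["cx"],px[1]-p["cy"]]);r=np.hypot(*v);a=r/f;z=d[px[1],px[0]]
    print(px,np.round((mt@np.append(np.array([*(v/r*np.tan(a)),1])*z,1))[:3],4))
for px in [(311,y) for y in range(276,346,8)]:
    v=np.array([px[0]-p["cx"],px[1]-p["cy"]]);r=np.hypot(*v);a=r/f;z=d[px[1],px[0]]
    print(px,np.round((mt@np.append(np.array([*(v/r*np.tan(a)),1])*z,1))[:3],4))
E
```

```text
(230, 350) [-0.0219 -0.0336 -0.1414]
(230, 342) [-0.0227 -0.0335 -0.1379]
(230, 360) [-0.0213 -0.0328 -0.1444]
(230, 380) [-0.0197 -0.033  -0.152 ]
(270, 350) [-0.0129 -0.0325 -0.1391]
(310, 345) [-0.0036 -0.0331 -0.1376]
(400, 350) [ 0.0171 -0.0334 -0.1409]
(310, 370) [-0.0033 -0.0329 -0.1475]
(200, 390) [-0.0289 -0.0255 -0.1471]
(60, 330) [-0.0735 -0.0332 -0.1392]
(30, 360) [-0.0728 -0.0328 -0.1547]
(311, 276) [-0.0071 -0.0023 -0.0154]
(311, 284) [-0.0062 -0.0091 -0.0433]
(311, 292) [-0.006  -0.0094 -0.0536]
(311, 300) [-0.0058 -0.0088 -0.061 ]
(311, 308) [-0.0055 -0.0092 -0.0699]
(311, 316) [-0.0053 -0.0097 -0.0782]
(311, 324) [-0.0051 -0.0091 -0.0839]
(311, 332) [-0.0008 -0.0801 -0.2123]
(311, 340) [-0.0048 -0.0092 -0.0962]
```

```bash
python3 -m inch '[-0.44,0.2,0,0,0,0.03,0.35, 0,0,0,0,0,0,0.35, 0,0,0,0,0,0,0.35, 0,0,2.1,0,0,0,0.35, 0,0,2.1,0,0,0,0.35, 0,0,0,0,0,0,0.35, 0,0,0,0,0,0,0, 0,0,0,0,0,0,0, 0,0,0,0,0,0,0, 0,0,0,0,0,0,0]' 6
python3 - <<'E'
# chord plan: keeper arc about pivot, peg radius 40mm, 10 rows of .15
import numpy as np
d=.155;n=10
# shift in tool axes at start of row for cw turn d (tool x tangential, radial out = -y tool): rotation about point at tool (0,+4cm)
print(4*np.sin(d), 4-4*np.cos(d))
E
```

```text
time_s: 6.18
ee_pos: [0.5929, -0.1516, 0.1371]
eef_rot: [3.141, -0.001, 0.26]
force: [-1.1, 0.0, 4.1]
grip_width: 0.0115
0.6175203971645736 0.04795387690304054
```

```bash
python3 -m inch '[0.6,0.045,0,0,0,0.15,0, 0.6,0.045,0,0,0,0.15,0, 0.6,0.045,0,0,0,0.15,0, 0.6,0.045,0,0,0,0.15,0, 0.6,0.045,0,0,0,0.15,0, 0.6,0.045,0,0,0,0.15,0, 0.6,0.045,0,0,0,0.15,0, 0.6,0.045,0,0,0,0.15,0, 0.6,0.045,0,0,0,0.15,0, 0.6,0.045,0,0,0,0.15,0, 0,0,0,0,0,0,0]'
python3 -m inch '[0.2,0,0,0,0,0,0, 0.1,0,0,0,0,0,0, 0,0,0,0,0,0,0]'
```

```text
time_s: 7.55
ee_pos: [0.6403, -0.1768, 0.1368]
eef_rot: [3.141, 0.002, -1.242]
force: [-6.9, 4.1, 6.3]
grip_width: 0.0118
time_s: 7.92
ee_pos: [0.6411, -0.1785, 0.1367]
eef_rot: [3.14, 0.003, -1.239]
force: [-9.1, 10.2, 6.3]
grip_width: 0.0144
```

```bash
python3 -m inch '[0,0,0,0,0,0,0.35, 0,0,0,0,0,0,0.35, 0,0,-2.2,0,0,0,0.35, 0,0,-2.2,0,0,0,0.35, 0,0,-2.1,0,0,-0.15,0.35, 0,0,0,0,0,-0.15,0.35, 0,0,0,0,0,-0.15,0.35, 0,0,0,0,0,-0.15,0.35, 0,0,0,0,0,-0.15,0.35, 0,0,0,0,0,-0.15,0.35, 0,0,0,0,0,-0.15,0.35, 0,0,0,0,0,-0.15,0.35, 0,0,0,0,0,-0.15,0.35, 0,0,0,0,0,-0.145,0.35, -2.1,-3.45,0,0,0,0,0.35, -2.1,-3.45,0,0,0,0,0.35, 0,0,0,0,0,0,0.35]'
python3 - <<'E'
from h import *
wfind("w3",["stud_top","peg_top","keeper_pivot","axis_top","bar_a"]); plan([.5835,-.1225,.124],.255)
E
```

```text
time_s: 10.05
ee_pos: [0.5829, -0.1227, 0.2021]
eef_rot: [3.141, -0.001, 0.256]
force: [1.2, -1.4, 0.2]
grip_width: 0.0329
stud_top 0.75 [325. 274.] [ 0.5845 -0.1255  0.2   ]
keeper_pivot 0.73 [324. 342.] [ 0.6016 -0.1911  0.171 ]
axis_top 0.89 [324.  72.] [0.5511 0.0016 0.139 ]
bar_a 0.9 [237.  25.] [0.4817 0.0204 0.15  ]
bar_a 0.65 [409. 114.] [ 0.6171 -0.0128  0.15  ]
now [ 0.5842 -0.1245  0.2011] [-3.142  0.     0.254] t 10.35
shift cm [-0.01 -0.21  7.71]  turn z -0.001
```

View pics/w3.png

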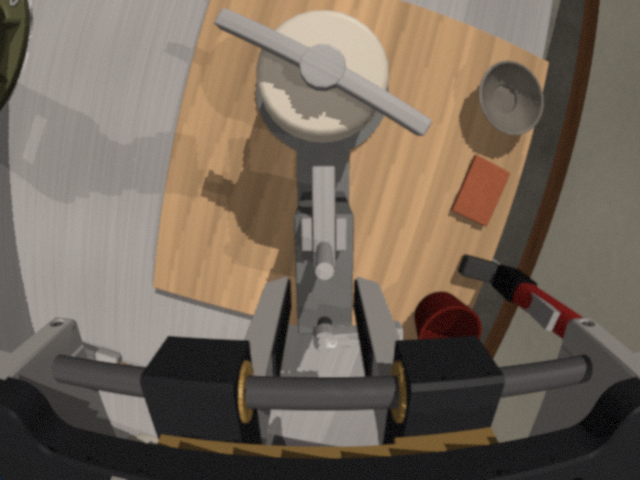

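```bash
python3 -m inch '[0,0,2.6,0,0,0,0.35, 0,0,2.6,0,0,0,0.35, 0,0,2.5,0,0,0,0.35, 0,0,0,0,0,0,0.35, 0,0,0,0,0,0,0, 0,0,0,0,0,0,0, 0,0,0,0,0,0,0, 0,0,0,0,0,0,0]' 25; python3 -m inch '[0,0.6,0,0,0,0,0, 0,0.8,0,0,0,0,0, 0,0.8,0,0,0,0,0, 0,0.6,0,0,0,0,0, 0,0,0,0,0,0,0]';  python3 -m inch '[0,0.3,0,0,0,0,0, 0,0,0,0,0,0,0]'
```

```text
time_s: 11.35
ee_pos: [0.5847, -0.1239, 0.1254]
eef_rot: [3.141, -0.002, 0.255]
force: [5.9, -0.4, 2.2]
grip_width: 0.0118
time_s: 11.98
ee_pos: [0.5918, -0.1501, 0.1254]
eef_rot: [-3.141, -0.003, 0.255]
force: [4.7, 6.8, 3.8]
grip_width: 0.0113
time_s: 12.22
ee_pos: [0.5918, -0.1504, 0.1253]
eef_rot: [-3.136, -0.001, 0.257]
force: [-3.3, 23.6, 8.8]
grip_width: 0.0115
```

```bash
python3 -m inch '[0,0,0,0,0,0,0.35, 0,0,0,0,0,0,0.35, 0,0,-1.8,0,0,0,0.35, 0,0,-1.9,0,0,0,0.35, 0,0,-1.9,0,0,-0.153,0, 0,0,0,0,0,-0.153,0, 0,0,0,0,0,-0.153,0, 0,0,0,0,0,-0.153,0, 0,0,0,0,0,-0.153,0, 0,0,0,0,0,-0.153,0, 0,0,0,0,0,-0.153,0, 2.77,-3.66,0,0,0,0,0, 2.77,-3.66,0,0,0,0,0, 2.77,-3.66,0,0,0,0,0, 2.77,-3.66,0,0,0,0,0, 0,0,0,0,0,0,0]' 40
python3 - <<'E'
from h import *
w,im,d=wfind("w4",["stud_top","keeper_pivot","axis_top","bar_a"]); plan([.4766,-.0073,.098],1.326)
for l in("stud_top","bar_a","peg_top"):
    if l=="stud_top": save("top","t4")
    for r in ctrl.place_of("top",l)[:2]: print("top",l,r["score"],np.round(at_z("top",r["centre"],.15 if l=="bar_a" else .2),4))
E
```

```text
time_s: 14.22
ee_pos: [0.4757, -0.0096, 0.1822]
eef_rot: [3.14, -0.0, 1.328]
force: [0.2, -0.8, 1.4]
grip_width: 0.0007
stud_top 0.91 [184. 446.] [ 0.5898 -0.151   0.2   ]
keeper_pivot 0.58 [158. 432.] [ 0.5982 -0.1934  0.171 ]
axis_top 0.86 [362. 333.] [0.55   0.0039 0.139 ]
bar_a 0.75 [364. 254.] [0.4817 0.0185 0.15  ]
now [ 0.477  -0.0117  0.1806] [3.141 0.    1.325] t 14.47
shift cm [ 0.42 -0.14  8.26]  turn z -0.001
top stud_top 0.73 [ 0.5893 -0.1432  0.2   ]
top bar_a 0.71 [ 0.6168 -0.0166  0.15  ]
top bar_a 0.44 [ 0.6539 -0.1864  0.15  ]
top peg_top 0.65 [ 0.6468 -0.1805  0.2   ]
```

View pics/w4.png

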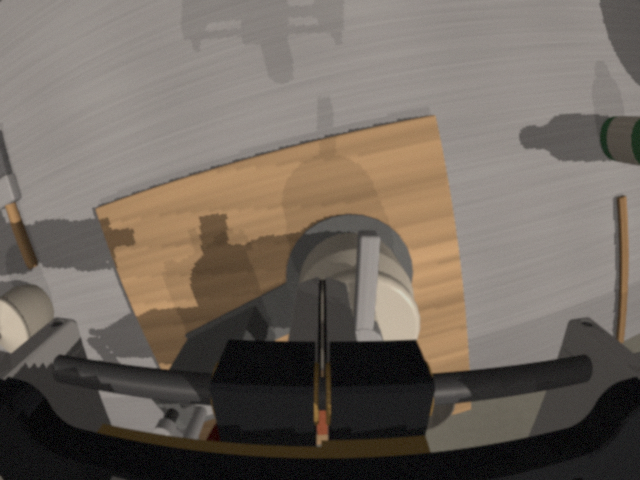

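```bash
python3 -m inch '[0,-0.2,2.8,0,0,0,0, 0,0,2.8,0,0,0,0, 0,0,2.6,0,0,0,0, 0,0,0,0,0,0,0, 0.6,0,0,0,0,0,0, 0.6,0,0,0,0,0,0, 0,0,0,0,0,0,0]'; python3 -m inch '[1.07,-0.21,0,0,0,0.15,0, 1.07,-0.21,0,0,0,0.15,0, 1.07,-0.21,0,0,0,0.15,0, 1.07,-0.21,0,0,0,0.15,0, 0,0,0,0,0,0,0]'
python3 - <<'E'
from h import *
w,im,d=wfind("w5",["axis_top","bar_a"]); plan([0,0,0])
E
```

```text
time_s: 15.55
ee_pos: [0.4778, 0.0017, 0.0991]
eef_rot: [3.141, -0.0, 1.327]
force: [0.7, -0.2, -0.7]
grip_width: 0.0002
time_s: 16.18
ee_pos: [0.4893, 0.0429, 0.0987]
eef_rot: [3.141, -0.0, 0.728]
force: [0.7, 0.8, -0.3]
grip_width: 0.0002
bar_a 0.95 [362. 309.] [0.5033 0.0549 0.15  ]
now [0.4891 0.0423 0.0986] [ 3.141 -0.     0.729] t 16.32
shift cm [-39.3  -29.42   9.85]
```

```bash
python3 -m inch '[1.07,-0.21,0,0,0,0.15,0, 1.07,-0.21,0,0,0,0.15,0, 1.07,-0.21,0,0,0,0.15,0, 1.07,-0.21,0,0,0,0.15,0, 1.07,-0.21,0,0,0,0.15,0, 1.07,-0.21,0,0,0,0.15,0, 1.07,-0.21,0,0,0,0.15,0, 1.07,-0.21,0,0,0,0.15,0, 0,0,0,0,0,0,0]'
```

```text
time_s: 17.45
ee_pos: [0.5651, 0.0738, 0.0983]
eef_rot: [3.141, 0.0, -0.472]
force: [-0.9, -0.2, -0.1]
grip_width: 0.0008
```

```bash
for i in 1; do :; done; python3 -m inch '[0.42,-0.1,0,0,0,0.06,0, 0.42,-0.1,0,0,0,0.06,0, 0,0,0,0,0,0,0]'; python3 -m inch '[0.42,-0.1,0,0,0,0.06,0, 0,0,0,0,0,0,0]'
```

```text
time_s: 17.82
ee_pos: [0.573, 0.0717, 0.0984]
eef_rot: [3.142, 0.0, -0.59]
force: [-0.2, 0.4, -0.2]
grip_width: 0.0005
time_s: 18.08
ee_pos: [0.5771, 0.0702, 0.0985]
eef_rot: [3.142, -0.0, -0.65]
force: [0.0, 0.1, 1.1]
grip_width: 0.0005
```

```bash
python3 -m inch '[0.42,-0.1,0,0,0,0.06,0, 0,0,0,0,0,0,0]'
```

```text
time_s: 18.32
ee_pos: [0.5812, 0.0685, 0.0985]
eef_rot: [-3.141, -0.0, -0.711]
force: [0.4, 0.5, -0.4]
grip_width: 0.0005
```

```bash
python3 -m inch '[0.42,-0.1,0,0,0,0.06,0, 0.42,-0.1,0,0,0,0.06,0]'
```

```text
time_s: 18.58
ee_pos: [0.5886, 0.0646, 0.0985]
eef_rot: [-3.142, 0.0, -0.832]
force: [-1.1, 1.6, 0.6]
grip_width: 0.0004
```

```bash
python3 -m inch '[0.42,-0.1,0,0,0,0.06,0]'
```

```text
time_s: 18.7
ee_pos: [0.5922, 0.0621, 0.0985]
eef_rot: [-3.141, 0.0, -0.892]
force: [-0.3, -0.0, 1.2]
grip_width: 0.0002
```

```bash
python3 -m inch '[0.42,-0.1,0,0,0,0.06,0]'
```

```text
time_s: 18.82
ee_pos: [0.5957, 0.0595, 0.0985]
eef_rot: [-3.141, 0.0, -0.952]
force: [-0.1, 1.1, 0.3]
grip_width: 0.0004
```

```bash
python3 -m inch '[0.42,-0.1,0,0,0,0.06,0]'
```

```text
time_s: 18.95
ee_pos: [0.5989, 0.0567, 0.0985]
eef_rot: [-3.141, 0.0, -1.012]
force: [-0.5, 1.7, 0.8]
grip_width: 0.0006
```

```bash
python3 -m inch '[0.42,-0.1,0,0,0,0.06,0]'
```

```text
time_s: 19.08
ee_pos: [0.6021, 0.0536, 0.0985]
eef_rot: [-3.141, 0.0, -1.072]
force: [0.2, 1.5, 1.0]
grip_width: 0.0002
```

```bash
python3 -m inch '[0.42,-0.1,0,0,0,0.06,0]'
```

```text
time_s: 19.2
ee_pos: [0.6049, 0.0504, 0.0985]
eef_rot: [-3.141, 0.0, -1.132]
force: [0.5, 1.3, -0.0]
grip_width: 0.0007
```

```bash
python3 - <<'E'
from h import *
w,im,d=wfind("w6",["axis_top","bar_a"]); plan([0,0,0])
save("top","t6")
for r in ctrl.place_of("top","bar_a")[:3]: print("top",r["score"],np.round(at_z("top",r["centre"],.15),4))
E
python3 -m inch '[0.42,-0.1,0,0,0,0.06,0]'
```

```text
bar_a 0.8 [361. 308.] [0.6122 0.0327 0.15  ]
now [0.6048 0.0502 0.0984] [ 3.142 -0.    -1.131] t 19.35
shift cm [-21.23  56.86   9.84] 
top 0.81 [0.6098 0.0307 0.15  ]
top 0.57 [ 0.4874 -0.0186  0.15  ]
top 0.29 [ 0.3618 -0.3874  0.15  ]
time_s: 19.58
ee_pos: [0.6073, 0.0475, 0.0985]
eef_rot: [3.141, 0.001, -1.193]
force: [-4.1, 6.1, -0.0]
grip_width: 0.0005
```

```bash
python3 -m inch '[0.42,-0.1,0,0,0,0.06,0]'; python3 -m inch '[0.42,-0.1,0,0,0,0.06,0]'
```

```text
time_s: 19.7
ee_pos: [0.6097, 0.0443, 0.0984]
eef_rot: [3.141, 0.002, -1.253]
force: [-3.3, 7.5, 1.5]
grip_width: 0.0004
time_s: 19.82
ee_pos: [0.612, 0.0409, 0.0985]
eef_rot: [3.141, 0.002, -1.313]
force: [-2.3, 8.7, -0.3]
grip_width: 0.0003
```

```bash
python3 -m inch '[0.42,-0.1,0,0,0,0.06,0, 0,0,0,0,0,0,0]'
```

```text
time_s: 20.08
ee_pos: [0.6142, 0.0369, 0.0985]
eef_rot: [3.142, 0.002, -1.372]
force: [-1.5, 6.0, 1.2]
grip_width: 0.0005
```

```bash
python3 -m inch '[-1.5,0,0,0,0,0,0, 0,0,-4.5,0,0,0,0, 0,0,-4.5,0,0,-0.148,0, 0,0,0,0,0,-0.148,0, 0,0,0,0,0,-0.148,0, 0,0,0,0,0,-0.148,0, 0,0,0,0,0,-0.148,0, 0,0,0,0,0,-0.148,0, 0,0,0,0,0,-0.148,0.35, 0,0,0,0,0,-0.148,0.35, 0,0,0,0,0,-0.148,0.35, 0,0,0,0,0,-0.148,0.35, 0,0,0,0,0,-0.148,0.35, -1.79,4.76,0,0,0,0,0.35, -1.79,4.76,0,0,0,0,0.35, -1.79,4.76,0,0,0,0,0.35, -1.79,4.76,0,0,0,0,0.35, 0,0,0,0,0,0,0.35, 0,0,0,0,0,0,0.35]' 25
python3 - <<'E'
from h import *
w,im,d=wfind("w7",["stud_top","axis_top","bar_a"]); plan([.590,-.1505,.125],.255)
E
```

```text
time_s: 22.45
ee_pos: [0.5901, -0.151, 0.1884]
eef_rot: [-3.142, 0.0, 0.255]
force: [-0.3, 0.5, -0.3]
grip_width: 0.0329
stud_top 0.75 [327. 274.] [ 0.5917 -0.1482  0.2   ]
axis_top 0.86 [322.  27.] [0.5491 0.0028 0.139 ]
bar_a 0.94 [228.  25.] [ 0.4864 -0.0118  0.15  ]
bar_a 0.85 [420.  31.] [0.6145 0.0173 0.15  ]
now [ 0.5903 -0.1506  0.1885] [ 3.142 -0.     0.256] t 22.65
shift cm [-0.02 -0.02  6.35]  turn z 0.001
```

View pics/w7.png

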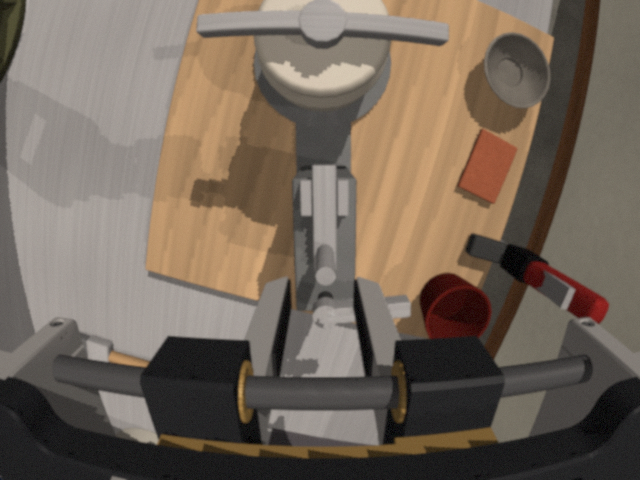

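```bash
python3 -m inch '[0,0,2.2,0,0,0,0.35, 0,0,2.1,0,0,0,0.35, 0,0,2.1,0,0,0,0.35, 0,0,0,0,0,0,0.35, 0,0,0,0,0,0,0, 0,0,0,0,0,0,0, 0,0,0,0,0,0,0, 0,0,0,0,0,0,0]' 25; python3 -m inch '[0,-0.6,0,0,0,0,0, 0,-0.8,0,0,0,0,0, 0,-0.8,0,0,0,0,0, 0,-0.5,0,0,0,0,0, 0,0,0,0,0,0,0]'; python3 -m inch '[0,-0.2,0,0,0,0,0, 0,0,0,0,0,0,0]'
```

```text
time_s: 23.65
ee_pos: [0.5921, -0.1514, 0.1256]
eef_rot: [3.14, -0.005, 0.254]
force: [12.8, 2.7, -2.5]
grip_width: 0.0114
time_s: 24.28
ee_pos: [0.5849, -0.1249, 0.1255]
eef_rot: [3.141, -0.004, 0.255]
force: [9.5, 4.9, -1.5]
grip_width: 0.0116
time_s: 24.52
ee_pos: [0.5847, -0.1242, 0.1256]
eef_rot: [3.139, -0.005, 0.254]
force: [12.8, -3.7, -2.8]
grip_width: 0.0114
```

```bash
python3 -m inch '[0.1,-0.2,0,0,0,0,0, 0,0,0,0,0,0,0]'; python3 -m inch '[0.05,-0.1,0,0,0,0,0, 0,0,0,0,0,0,0]'
```

```text
time_s: 24.78
ee_pos: [0.5847, -0.124, 0.1256]
eef_rot: [3.136, -0.003, 0.253]
force: [9.9, -15.5, -3.2]
grip_width: 0.0114
time_s: 25.02
ee_pos: [0.5847, -0.124, 0.1256]
eef_rot: [3.135, -0.003, 0.253]
force: [7.9, -21.0, -3.6]
grip_width: 0.0118
```

```bash
python3 -m inch '[0,0,0,0,0,0,0.35, 0,0,0,0,0,0,0.35, 0,0,-3.2,0,0,0,0.35, 0,0,-3.2,0,0,0,0.35, 2.05,3.45,0,0,0,0,0.35, 2.05,3.45,0,0,0,0,0.35, 0,0,0,0,0,0.149,0.35, 0,0,0,0,0,0.149,0.35, 0,0,0,0,0,0.149,0.35, 0,0,0,0,0,0.149,0.35, 0,0,0,0,0,0.149,0.35, 0,0,0,0,0,0.149,0.35, 0,0,0,0,0,0.149,0.35, 0,0,0,0,0,0.149,0.35, 0,0,0,0,0,0.149,0.35, 0,0,0,0,0,0.149,0.35, 0,0,0,0,0,0,0.35]' 6
python3 - <<'E'
from h import *
w,im,d=wfind("w8",["stud_top","peg_top"]); plan([.641,-.178,.137],-1.24)
save("top","t8")
for l in("stud_top","bar_a"):
    for r in ctrl.place_of("top",l)[:2]: print("top",l,r["score"],np.round(at_z("top",r["centre"],.15 if l=="bar_a" else .2),4))
E
```

```text
time_s: 27.15
ee_pos: [0.6405, -0.1766, 0.1885]
eef_rot: [3.142, 0.0, -1.235]
force: [0.2, 0.4, 1.1]
grip_width: 0.033
stud_top 0.61 [212. 327.] [ 0.5838 -0.123   0.2   ]
peg_top 0.73 [214. 328.] [ 0.5836 -0.124   0.2   ]
peg_top 0.71 [325. 277.] [ 0.6411 -0.1787  0.2   ]
now [ 0.6405 -0.1767  0.1884] [ 3.142  0.    -1.233] t 27.3
shift cm [ 0.14 -0.01  5.14]  turn z 0.007
top stud_top 0.63 [ 0.5821 -0.1198  0.2   ]
top bar_a 0.91 [ 0.4838 -0.0117  0.15  ]
top bar_a 0.69 [0.7182 0.0544 0.15  ]
```

```bash
python3 -m inch '[0.15,0,2.6,0,0,0,0.35, 0,0,2.5,0,0,0,0.35, 0,0,0,0,0,0,0.35, 0,0,0,0,0,0,0, 0,0,0,0,0,0,0, 0,0,0,0,0,0,0, 0,0,0,0,0,0,0]' 6; python3 -m inch '[-0.6,0.045,0,0,0,-0.15,0, -0.6,0.045,0,0,0,-0.15,0, -0.6,0.045,0,0,0,-0.15,0, -0.6,0.045,0,0,0,-0.15,0, -0.6,0.045,0,0,0,-0.15,0, -0.6,0.045,0,0,0,-0.15,0, -0.6,0.045,0,0,0,-0.15,0, -0.6,0.045,0,0,0,-0.15,0, -0.6,0.045,0,0,0,-0.15,0, -0.6,0.045,0,0,0,-0.15,0, 0,0,0,0,0,0,0]'
```

```text
time_s: 28.32
ee_pos: [0.6409, -0.1768, 0.1385]
eef_rot: [-3.141, 0.002, -1.235]
force: [-4.7, 8.1, 4.6]
grip_width: 0.0095
time_s: 29.7
ee_pos: [0.5925, -0.1516, 0.1385]
eef_rot: [-3.14, -0.001, 0.267]
force: [-3.1, 7.6, 5.3]
grip_width: 0.0099
```

```bash
python3 -m inch '[-0.2,0,0,0,0,0,0, -0.1,0,0,0,0,0,0, 0,0,0,0,0,0,0]'; python3 -m inch '[-0.15,0,0,0,0,0,0, 0,0,0,0,0,0,0]'
```

```text
time_s: 30.08
ee_pos: [0.5914, -0.1519, 0.1386]
eef_rot: [-3.141, -0.005, 0.265]
force: [10.1, 10.1, 0.6]
grip_width: 0.0111
time_s: 30.32
ee_pos: [0.5899, -0.1523, 0.1386]
eef_rot: [-3.141, -0.005, 0.265]
force: [10.4, 9.8, -0.3]
grip_width: 0.0143
```

```bash
python3 -m inch '[0,0,0,0,0,0,0.4, 0,0,0,0,0,0,0.4, 0,0,-3,0,0,0,0.4, 0,0,-3,0,0,0,0.4, 0,0,-3,0,0,0,0.4, -0.5,-3,-3,0,0,0,0.4, -0.5,-4,0,0,0,0,0.4, 0,0,0,0,0,0,0.4, 0,0,0,0,0,0,0.4]'
python3 - <<'E'
from h import *
w,im,d=wfind("w9",["stud_top","peg_top","keeper_pivot","axis_top","bar_a"]); plan([0,0,0])
cv2.imwrite("pics/w9c.png",im[40:440,140:540,::-1].repeat(1,0))
E
```

```text
time_s: 31.45
ee_pos: [0.5604, -0.0895, 0.2575]
eef_rot: [3.141, 0.0, 0.264]
force: [1.1, -0.2, 0.3]
grip_width: 0.0377
stud_top 0.98 [338. 291.] [ 0.582 -0.124  0.2  ]
stud_top 0.53 [493. 134.] [0.6634 0.029  0.2   ]
peg_top 0.9 [344. 325.] [ 0.595 -0.153  0.2  ]
keeper_pivot 0.76 [335. 341.] [ 0.5983 -0.1862  0.171 ]
keeper_pivot 0.29 [337. 127.] [ 0.5484 -0.0024  0.171 ]
axis_top 0.98 [337. 123.] [0.5482 0.0023 0.139 ]
axis_top 0.47 [468. 210.] [ 0.6903 -0.0386  0.139 ]
bar_a 0.95 [262. 121.] [ 0.4858 -0.0125  0.15  ]
bar_a 0.73 [417. 127.] [0.6152 0.0189 0.15  ]
now [ 0.5604 -0.0895  0.2571] [-3.141  0.     0.263] t 31.75
shift cm [-51.76 -23.22  25.74]
```

View pics/w9.png

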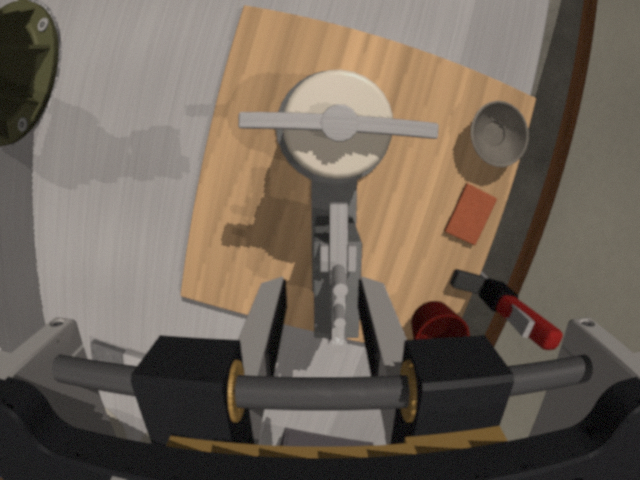

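```bash
python3 -m inch '[-4,-3,0,0,0,0,0.4, -4,-3,0,0,0,0,0.4, -4,-3,0,0,0,0,0.4, -4,0,0,0,0,0,0.4, 0,0,0,0,0,0,0.4]'
python3 - <<'E'
from h import *
w,im,d=wfind("w10",["stud_top","peg_top","keeper_pivot","axis_top","bar_a"]); plan([0,0,0])
save("top","t10")
for l in("axis_top","bar_a","stud_top","peg_top","keeper_pivot"):
    for r in ctrl.place_of("top",l)[:2]: print("top",l,round(r["score"],2),np.round(at_z("top",r["centre"],{"bar_a":.15,"axis_top":.139,"keeper_pivot":.171}.get(l,.2)),4))
a=cv2.imread("pics/top0.png")[190:260,290:430];b=cv2.imread("pics/t10.png")[190:260,290:430]
c=cv2.imread("pics/t6.png")[190:260,290:430]
cv2.imwrite("pics/cmp.png",cv2.resize(np.vstack([a,c,b]),None,fx=2.8*1,fy=2.8,interpolation=2))
E
```

```text
time_s: 32.38
ee_pos: [0.3813, -0.0442, 0.2581]
eef_rot: [3.141, -0.002, 0.263]
force: [1.0, -0.7, 1.2]
grip_width: 0.0378
axis_top 0.7 [502. 225.] [0.5532 0.003  0.139 ]
axis_top 0.44 [437. 222.] [ 0.4853 -0.0129  0.139 ]
bar_a 0.8 [556. 230.] [0.6139 0.0176 0.15  ]
bar_a 0.61 [439. 223.] [ 0.4829 -0.0126  0.15  ]
now [ 0.3829 -0.0438  0.2571] [-3.141e+00  1.000e-03  2.640e-01] t 32.67
shift cm [-35.8  -14.21  25.75] 
top axis_top 0.91 [0.5562 0.0025 0.139 ]
top bar_a 0.8 [0.6184 0.0135 0.15  ]
top bar_a 0.73 [ 0.4821 -0.0063  0.15  ]
top stud_top 0.79 [ 0.5793 -0.1129  0.2   ]
top peg_top 0.67 [ 0.5973 -0.1517  0.2   ]
top keeper_pivot 0.63 [ 0.6104 -0.1885  0.171 ]
top keeper_pivot 0.21 [ 0.3574 -0.3769  0.171 ]
```

View pics/cmp.png

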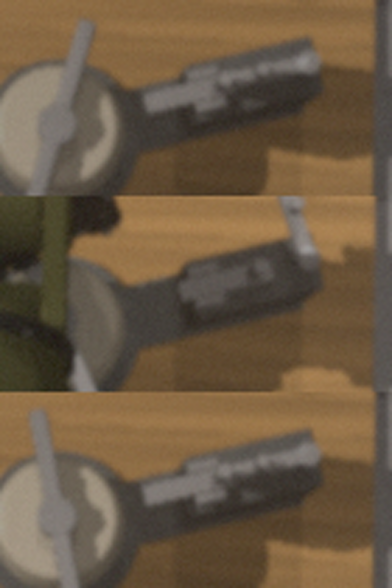

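```bash
python3 - <<'E'
from h import *
a,b=[cv2.imread(f"pics/{n}.png").astype(np.float32).mean(2) for n in("top0","t10")]
da,db=np.load("pics/top0.npy"),np.load("pics/t10.npy")
for n,(r,c) in dict(keeper=(slice(203,228),slice(366,406)),bolt=(slice(215,245),slice(335,378)),ref=(slice(150,190),slice(340,420)),dish_tile=(slice(135,175),slice(265,355)),cup=(slice(135,175),slice(380,425))).items():
    print(n,np.abs(a[r,c]-b[r,c]).mean().round(2),np.abs(da[r,c]-db[r,c]).max().round(4),cv2.phaseCorrelate(a[r,c].copy(),b[r,c].copy()))
E
```

```text
keeper 4.92 1.3703 ((0.10092887937080164, 0.7395025521226746), 0.8583853921890259)
bolt 4.3 1.3609 ((0.4575510792570441, -0.025640025657434506), 0.9673115193402325)
ref 4.87 1.3801 ((-0.03534002436006034, -0.04317863141221778), 1.057569661140442)
dish_tile 4.47 2.1683 ((0.12247928954302978, -0.058418829327806066), 1.1270096813307868)
cup 4.13 2.161 ((0.524313347578385, -0.2096703482640443), 1.0866370911068386)
```

```bash
python3 -c "
from station import ctrl
print(ctrl.get_obs()['time_s'],ctrl.hand_in())"
```

```text
the job is handed in; nothing more can be done
32.975 None
```

The cover is tightened and the latch is closed again. I handed the job in at 33 s; it gave no verdict.

- **Keeper and bolt opened:** I swung the keeper aside until it stopped at about 10 N. I then drew the bolt back about 28 mm to its stop, where the force rose to 24 N.
- **Cover:** I pushed the crossbar round clockwise about 2.66 rad. The seal began to bite at about 7 N, and I went roughly 0.19 rad further, reading 9 N on the way; snug is 0.04 to 0.34 rad.
- **Latch closed:** I pushed the bolt home to its stop at about 21 N. I then swung the keeper shut until it stopped at about 10 N.

**Last checks:**
- The final top picture shows the bolt, keeper, dish, tile and cup matching the first one to within about 1 pixel (roughly 2 mm). I did not compare the lidded jar, bottle, stick or brush.
- The seal figure comes from the force readings and finger positions, not a direct reading. The camera estimates of the bar's turn scatter by about 0.1 rad. The force fell to about 6 N when I paused at the end, which I took as relaxation.

**Disagreements with the description:**
- The fingers ended about 41 mm short of the reported TCP. My first grasp of the peg closed on nothing because of this, and I allowed for it afterwards.
- The top and wrist cameras differed by about 5 mm. I used the wrist camera.

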